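# Pop the tag cubby's push-push hatch

### The job

Open the tag cubby without grasping or lifting anything: push the upright post of the long iron lever away from you so that its lock bar swings well clear of the hatch, then gently press the hatch down once on its round steel finger plate and back off, so that its push-push latch lets it pop. Make sure the hatch stands open and stays so; do not push it shut again, and leave the applicator, tin and dish where they are.

Things in the scene. Friction and masses are not known exactly. Their poses are not given: they have to be found in the camera images.
- cubby: fixed plank box, 170 x 170 mm, 110 mm high, origin at the centre of its underside, z up, x towards its rear (hinge side, away from the robot), y to its left. A square hatch fills its top.
- hatch_press (a point): centre of the top of the hatch's round steel finger plate (36 mm across, standing 3 mm proud of the hatch): where to press; 108 mm from the hinge line. Shut, it lies at (-38, 0, 113) mm in the cubby's frame. Pressing takes 2 to 4 N for about 9 mm to a stop; after 6 mm or more and release, the latch lets go. The rising hatch follows a finger that retreats slowly.
- hatch (a joint): angle of the square wooden hatch (140 x 140 x 12 mm, top flush with the cubby's rim) about its rear top edge at (70, 0, 110) mm in the cubby's frame. 0 = shut, latched; -0.08 = pressed to the stop; 1.2 = wide open. Let go, a damped spring raises it to 1.2 in about 2 s: the front edge swings up and to the rear, to 241 mm above the table. Pushed back down to shut, it latches again.
- latch_pin (a joint): sideways position (m) of the hidden latch pin under the hatch. 0 = latched, above +0.005 = let go, below -0.007 = it is being driven round again by a hatch that is pushed back down to shut.
- lockbar (a joint): angle of the one-piece iron lock bar and lever about its upright pivot. 0 = bar along the cubby's y across the hatch's front part, 6 mm above it, blocking it; grows clockwise seen from above, as the lever post is pushed to the rear (+x of the cubby) and the bar swings towards the robot. From 0.65 on clear of the hatch; stop at 1.15. Starts near 0, stays where left (friction, 1 to 2 N at the post).
- bar_pivot (a point): pivot axis of the lock bar, at (-60, 105, 121) mm in the cubby's frame, on a bracket at the left side wall, at the bar's mid height. The bar (18 mm wide, 10 mm thick, z 116 to 126 mm) runs 120 mm from here across the hatch, the lever 100 mm the other way.
- lever_knob (a point): centre of the top of the upright round iron post at the lever's end: 18 mm diameter, 50 mm tall, z 116 to 166 mm above the table, 100 mm from the pivot axis. Push it on its front side.
- applicator: loose faded blue tag applicator (plier shape), about 230 x 66 mm, 24 mm high, lying in front of the cubby; origin at the middle of its underside, x along it. Leave alone.
- pin_tin: loose dented round aluminium tin, 71 mm diameter, 56 mm high, right of the cubby; origin at the centre of its underside. Leave alone.
- dish: loose white ceramic dish of tag buttons, 96 mm diameter, 32 mm high, right of the cubby; origin at the centre of its underside. Leave alone.

How it is judged:
By the outcome, as a careful person would: the job done as asked, in the order asked, and still so for the second after the job is handed in, with the robot touching nothing.
It also fails if it takes over 48 s, if anything falls off the work surface, if the arm or the gripper's body presses on something with over 40 N, if the wrist force passes 120 N, or if a joint passes its speed limit or range.

### The arm

A 7-joint arm with a two-finger parallel gripper is mounted at the origin on the work surface. World frame = base frame: x ahead of the robot, y to its left, z up, the work surface at z = 0. Lengths are in mm, angles in rad, forces in N, time in s.
With the tool pointing down it reaches from about 425 to 950 mm from the base axis. Payload 4.7 kg.
Tool frame: the origin (TCP) lies midway between the tips of the shut fingers; the grasp point (between the pads) lies r.pinch_z behind it (r.pinch_z is the distance from the TCP to the grasp point, in mm); x points along the fingers, z is the direction in which the jaws open and shut, and the axes are right-handed (so a half turn about x gives the same grasp; the last joint's range is limited). The gripper opens to 85 mm and grips with 20 to 120 N. Pads are 22 mm wide; open, the fingers measure 114 mm over their backs; the gripper's body (76 mm by 85 mm) begins 54 mm behind the grasp point. The pads swing forward as they close: fully open they stand 13 mm farther back than shut.
Start: joints at [-1.335, 0.469, -0.049, 1.532, 0.024, 1.141, -0.082], TCP at [176.616, 651.502, 231.335] pointing down, gripper open.
Joint ranges: [-2.59, 2.59], [-0.33, 1.99], [-1.39, 1.29], [0.1, 2.45], [-1.04, 4.18], [0.21, 1.99], [-2.66, 2.66]. Speed limits (rad/s): [2.57, 2.57, 3.14, 3.14, 3.14, 3.14, 3.14].

### API

Orientations are given as a unit quaternion [w, x, y, z].
In Python, from workcell import monitor, optics, order, r gives the robot as it stands. The module is installed in compiled form; this text tells all that it offers.
- The arm moves only by the tool move_arm, never from a script. Its argument "deltas" is a list of rows, each an object of numbers: "x", "y", "z": the shift along the world's x, y, z in m; "wx", "wy", "wz": the turn, a rotation vector about the world's x, y, z in rad; "claw": the closure, from -1 (fully open) to 1 (shut), so that 0 is half open. In form: [{"x": .., "y": .., "z": .., "wx": .., "wy": .., "wz": .., "claw": ..}, ...]. A call has 1 to 10 rows; each row shifts and turns the commanded pose from where the row before left it; what a row does not reach is not made up. A row lasts 1/10 s, in which the tool goes at most 50 mm and 8.59 degrees, less where a joint would pass 70% of its speed; a pose out of reach is approached as far as the arm can. A call is refused whole if a number of a shift passes 0.05 or a number of a turn 0.15, either way. A call with a gripper value outside its range is refused whole. The fingers move at their own pace and stop on an object; the grip force is fixed at half the most. Time passes only in rows, so rows that do not move let the fingers close. It gives the time, the measured TCP pose, the force and the opening at its end, in the units of the state.
- monitor.observe(): the state, without advancing time (a new reading comes with each control period).
- optics.capture(name): name is "side" or "top" or "wrist"; returns (picture, depth): 420x560x3 uint8, blue, green, red; 420x560 float32, mm along the optical axis (not along the pixel's ray), 0 where there is no reading.
- optics.get_calibration(name): a dict with "fx", "fy", "cx", "cy" (pixels), "position" and "attitude" of the camera in the world. Camera axes: x right, y down, z forward; pixel columns grow to the right and rows downward; lengths in mm; the calibration is good to about 2 mm. A picture is of the moment at which its call begins: read the wrist's pose just before it. get_calibration takes no time and is no camera call; for the wrist camera it gives the pose at the moment of the call.
- order.hand_in(): hands the job in, once; it reports no verdict.
The state is a dict: "t": time; "joint_pos": joint angles; "qd": joint speeds; "tau": joint torques, N m; "eef_pos": TCP position; "ee_rot": TCP orientation; "contact_force": force on the tool from outside, world axes, zero at the start; "wrist_torque": the same for the moment, N m; "gripper_width": finger opening in mm.
Only numpy, scipy, OpenCV 4.12 (cv2) and the standard library are available. Lean on these libraries where they do the work, as an engineer would, in place of code of your own. Each camera call takes 0.05 s, during which the arm holds its last target.

## Working session

There is one attempt and no reset: what is moved stays moved. The work goes in short steps, Python scripts to look and compute and a tool call to move; the robot and the scene stay as the last step left them, time stands still between calls to the robot, and variables do not carry over. Pictures are saved under pics/ and viewed, and the job is handed in when it is done.

Besides the shell and the picture viewer there is one more tool, called after "Call:" in YAML: its name, and indented under it one key for each argument. move_arm: Moves the arm, as the interface text tells. Its arguments: {"type":"object","properties":{"deltas":{"type":"array","items":{"type":"object","properties":{"x":{"type":"number"},"y":{"type":"number"},"z":{"type":"number"},"wx":{"type":"number"},"wy":{"type":"number"},"wz":{"type":"number"},"claw":{"type":"number"}}}}},"required":["deltas"]}

```bash
mkdir -p pics; python3 - <<'E'
from workcell import monitor, optics, order, r
import cv2, numpy as np
s=monitor.observe(); print(s, r.pinch_z)
for n in ("top","side"):
    p,d=optics.capture(n); cv2.imwrite(f"pics/{n}0.png",p); np.save(f"{n}0.npy",d); print(n,optics.get_calibration(n))
E
```

```text
{'t': 0.0, 'joint_pos': array([-1.33490767,  0.46946642, -0.04857143,  1.53368388,  0.0240679 ,
        1.1409806 , -0.08224522]), 'qd': array([-0.00036774, -0.0007263 ,  0.00021228, -0.00060319,  0.0009688 ,
        0.00039365,  0.00025449]), 'tau': array([-4.54303313e-05, -5.10301709e+01, -4.59967658e-02, -2.37721950e+01,
        1.08069493e-02,  7.35691778e-03, -7.87323273e-06]), 'eef_pos': array([176.4947932 , 650.92138367, 230.24874102]), 'ee_rot': array([ 0.56107953, -0.43006898,  0.56215424,  0.42920048]), 'contact_force': array([-0.29882276, -0.32305117,  0.39200444]), 'wrist_torque': array([-0.01322137,  0.00796318,  0.00921734]), 'gripper_width': 85.49488791269921} 18.700000000000003
top {'fx': 417.8804145204987, 'fy': 417.8804145204987, 'cx': 282.62976814984046, 'cy': 206.12732199241077, 'position': array([410.14489074, -38.24683166, 904.86561417]), 'attitude': array([-0.08129815,  0.71003492, -0.69497916,  0.07902529])}
side {'fx': 389.77109866275106, 'fy': 389.77109866275106, 'cx': 277.21801216021737, 'cy': 217.85708993170255, 'position': array([  89.16775961, -509.50408813,  512.88509625]), 'attitude': array([-0.46837145,  0.78618728, -0.34749889,  0.20440711])}
```

View pics/top0.png

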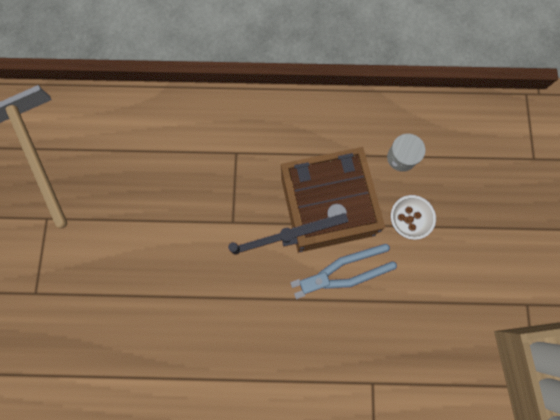

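View pics/side0.png

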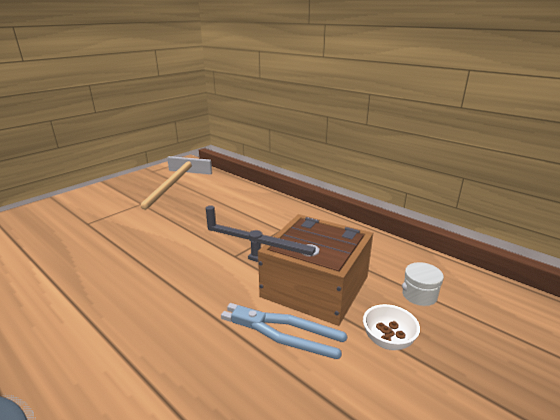

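```bash
cat > h.py <<'E'
import numpy as np, cv2
from scipy.spatial.transform import Rotation as R
def ray(c,u,v):
    d=np.array([(u-c['cx'])/c['fx'],(v-c['cy'])/c['fy'],1.]); q=c['attitude']
    return R.from_quat([q[1],q[2],q[3],q[0]]).as_matrix()@d
def onz(c,u,v,z):
    d=ray(c,u,v); p=c['position']; return p+d*(z-p[2])/d[2]
def dep(c,u,v,d): return c['position']+ray(c,u,v)*d
E
python3 - <<'E'
from workcell import optics
from h import *
c=optics.get_calibration('top'); D=np.load('top0.npy'); p=cv2.imread('pics/top0.png')
for n,u,v,z in [('knob',234,248,166),('pivot',288,236,130),('plate',337,211,113),('barend',345,217,126),('cFL',299,250,110),('cFR',382,229,110),('cRR',363,150,110),('cRL',282,163,110)]:
    print(n,onz(c,u,v,z).round(1), dep(c,u,v,D[v,u]).round(1))
cv2.imwrite('pics/crop.png',cv2.resize(p[135:265,215:395],None,fx=4.4,fy=4.4,interpolation=cv2.INTER_CUBIC))
s=cv2.imread('pics/side0.png'); cv2.imwrite('pics/scrop.png',cv2.resize(s[195:325,195:385],None,fx=4.2,fy=4.2,interpolation=cv2.INTER_CUBIC))
E
```

```text
knob [502.9  50.6 166. ] [503.1  50.9 164. ]
pivot [532.1 -45.1 130. ] [532.5 -45.1 127.7]
plate [ 585.7 -139.3  113. ] [ 585.7 -139.3  113.3]
barend [ 571.5 -152.8  126. ] [ 572.2 -153.3  122.8]
cFL [508.7 -66.7 110. ] [516.5 -69.   47.3]
cFR [ 552.7 -226.1  110. ] [ 555.1 -229.3   96.6]
cRR [ 713.4 -193.1  110. ] [ 712.9 -192.8  111.1]
cRL [682.4 -30.5 110. ] [ 7.20e+02 -2.94e+01  2.00e-01]
```

View pics/crop.png

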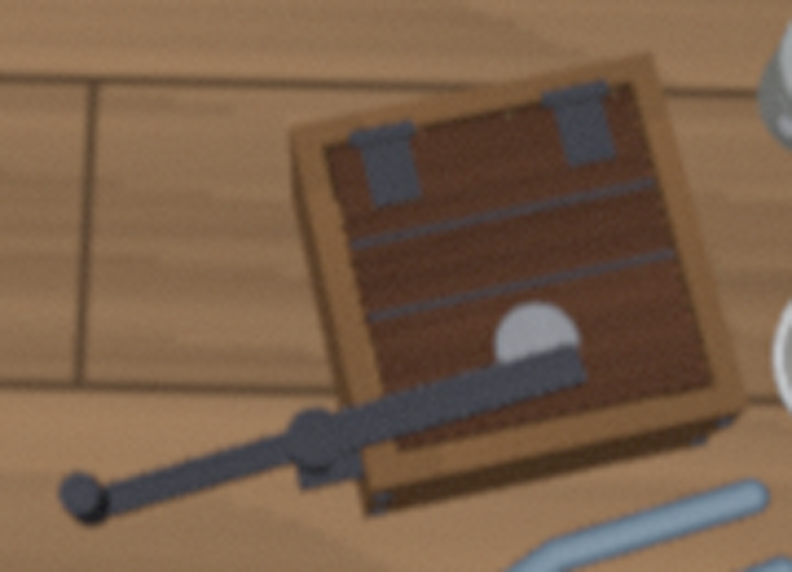

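View pics/scrop.png

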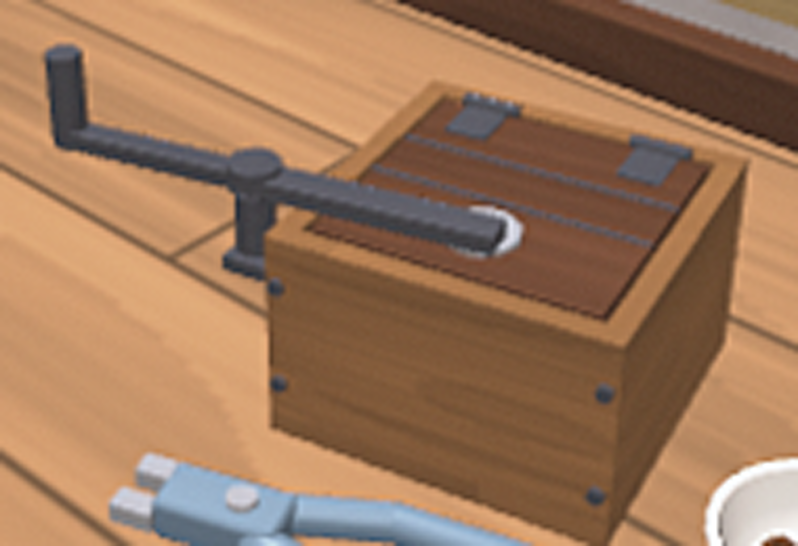

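```bash
python3 - <<'E'
from workcell import optics
from h import *
c=optics.get_calibration('top'); cs=optics.get_calibration('side')
def f(u,v): return 215+(u+.5)/4.4-.5,135+(v+.5)/4.4-.5
P=np.array([onz(c,*f(*q),110)[:2] for q in [(292,128),(651,55),(742,410),(366,490)]])
m=np.array([[85,85],[85,-85],[-85,-85],[-85,85.]])
cm=P.mean(0);Q=P-cm
yaw=np.arctan2((m[:,0]*Q[:,1]-m[:,1]*Q[:,0]).sum(),(m*Q).sum())
Rm=np.array([[np.cos(yaw),-np.sin(yaw)],[np.sin(yaw),np.cos(yaw)]])
print('cubby',cm.round(1),yaw,(P-cm-m@Rm.T).round(1))
pl=cm+Rm@[-38,0];pv=cm+Rm@[-60,105]
print('plate',pl.round(1),onz(c,*f(537,345),113)[:2].round(1),'pivot',pv.round(1),onz(c,*f(315,437),132)[:2].round(1))
kn=onz(c,*f(83,495),166)[:2]; print('knob',kn.round(1),'from pivot',(Rm.T@(kn-pv)).round(1))
for a in (0,.65,.8,1.0,1.15):
    print(a,'knob',(pv+Rm@(100*np.array([np.sin(a),np.cos(a)]))).round(1),'barend',(pv+Rm@(-120*np.array([np.sin(a),np.cos(a)]))).round(1))
g=lambda u,v:(195+(u+.5)/4.2-.5,195+(v+.5)/4.2-.5)
print('side knob',onz(cs,*g(65,52),166)[:2].round(1),'plate',onz(cs,*g(487,230),113).round(1))
E
```

```text
cubby [ 618.  -128.4] 0.223835815202627 [[-1.1 -1.8]
 [-0.2  0.1]
 [ 1.2  1.6]
 [ 0.2  0.1]]
plate [ 580.9 -136.9] [ 581.7 -138.6] pivot [536.2 -39.4] [535.6 -41.6]
knob [504.4  51.6] from pivot [-10.7  95.8]
0 knob [514.   58.1] barend [ 562.8 -156.4]
0.65 knob [577.5  51.7] barend [ 486.6 -148.6]
0.8 knob [590.7  44.5] barend [ 470.8 -140. ]
1.0 knob [606.2  32. ] barend [ 452.1 -125. ]
1.15 knob [616.1  20.7] barend [ 440.3 -111.5]
side knob [503.6  50.4] plate [ 581.5 -141.4  113. ]
```

```bash
python3 - <<'E'
from workcell import monitor
from h import *
s=monitor.observe();q=s['ee_rot'];print(R.from_quat([q[1],q[2],q[3],q[0]]).as_matrix().round(3))
E
```

```text
[[-0.    -0.965  0.262]
 [-0.002  0.262  0.965]
 [-1.    -0.    -0.002]]
```

Call:
move_arm:
  deltas:
    - {"x":0.016,"y":-0.045,"claw":1}
    - {"x":0.016,"y":-0.045,"claw":1}
    - {"x":0.016,"y":-0.045,"claw":1}

```text
schema error: expected keys x, y, z, wx, wy, wz, claw
```

Call:
move_arm:
  deltas:
    - {"x":0.02,"y":-0.042,"z":0,"wx":0,"wy":0,"wz":0,"claw":1}
    - {"x":0.02,"y":-0.042,"z":0,"wx":0,"wy":0,"wz":0,"claw":1}
    - {"x":0.02,"y":-0.042,"z":0,"wx":0,"wy":0,"wz":0,"claw":1}
    - {"x":0.02,"y":-0.042,"z":0,"wx":0,"wy":0,"wz":0,"claw":1}
    - {"x":0.02,"y":-0.042,"z":0,"wx":0,"wy":0,"wz":0,"claw":1}
    - {"x":0.02,"y":-0.042,"z":0,"wx":0,"wy":0,"wz":0,"claw":1}
    - {"x":0.02,"y":-0.042,"z":0,"wx":0,"wy":0,"wz":0,"claw":1}
    - {"x":0.02,"y":-0.042,"z":0,"wx":0,"wy":0,"wz":0,"claw":1}

```text
t: 0.9
eef_pos: [337.0, 313.5, 231.2]
ee_rot: [0.562, -0.43, 0.562, 0.43]
contact_force: [1.4, 0.5, 0.7]
gripper_width: 0.1
```

Remaining to the spot in front of the post (455, 62): about (+118, −251).

Call:
move_arm:
  deltas:
    - {"x":0.02,"y":-0.042,"z":0,"wx":0,"wy":0,"wz":0,"claw":1}
    - {"x":0.02,"y":-0.042,"z":0,"wx":0,"wy":0,"wz":0,"claw":1}
    - {"x":0.02,"y":-0.042,"z":0,"wx":0,"wy":0,"wz":0,"claw":1}
    - {"x":0.02,"y":-0.042,"z":0,"wx":0,"wy":0,"wz":0,"claw":1}
    - {"x":0.02,"y":-0.042,"z":0,"wx":0,"wy":0,"wz":0,"claw":1}
    - {"x":0.017,"y":-0.04,"z":0,"wx":0,"wy":0,"wz":0,"claw":1}
    - {"x":0,"y":0,"z":-0.03,"wx":0,"wy":0,"wz":0,"claw":1}
    - {"x":0,"y":0,"z":-0.03,"wx":0,"wy":0,"wz":0,"claw":1}
    - {"x":0,"y":0,"z":-0.03,"wx":0,"wy":0,"wz":0,"claw":1}
    - {"x":0,"y":0,"z":0,"wx":0,"wy":0,"wz":0,"claw":1}

```text
t: 1.9
eef_pos: [450.5, 64.7, 138.1]
ee_rot: [0.559, -0.428, 0.565, 0.431]
contact_force: [-1.1, 0.7, 0.6]
gripper_width: 0.1
```

```bash
python3 - <<'E'
from workcell import monitor, optics
import cv2
print(monitor.observe()['eef_pos'])
p,d=optics.capture('top'); q,_=optics.capture('side')
cv2.imwrite('pics/b.png',cv2.hconcat([cv2.resize(p[100:310,180:460],(400,300)),cv2.resize(q[150:360,150:430],(400,300))]))
E
```

```text
[450.45845522  64.7040931  138.13291149]
```

View pics/b.png

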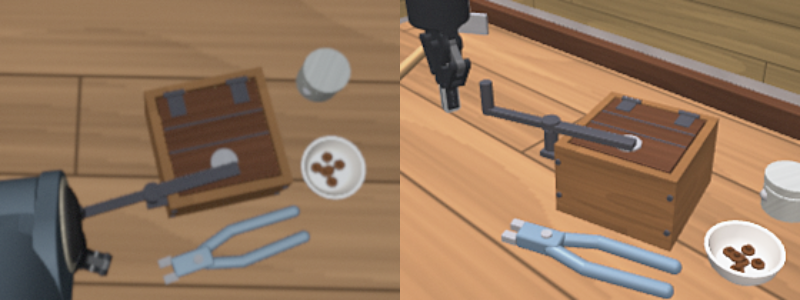

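Call:
move_arm:
  deltas:
    - {"x":0.015,"y":0,"z":0,"wx":0,"wy":0,"wz":0,"claw":1}
    - {"x":0.015,"y":0,"z":0,"wx":0,"wy":0,"wz":0,"claw":1}
    - {"x":0.015,"y":0,"z":0,"wx":0,"wy":0,"wz":0,"claw":1}
    - {"x":0.015,"y":0,"z":0,"wx":0,"wy":0,"wz":0,"claw":1}
    - {"x":0.015,"y":0,"z":0,"wx":0,"wy":0,"wz":0,"claw":1}
    - {"x":0.014,"y":-0.003,"z":0,"wx":0,"wy":0,"wz":0,"claw":1}
    - {"x":0.014,"y":-0.004,"z":0,"wx":0,"wy":0,"wz":0,"claw":1}

```text
t: 2.7
eef_pos: [557.6, 60.1, 143.2]
ee_rot: [0.562, -0.43, 0.56, 0.43]
contact_force: [-0.9, 1.6, -0.6]
gripper_width: 0.3
```

```bash
python3 - <<'E'
from workcell import monitor, optics
import cv2
print(monitor.observe()['eef_pos'])
q,_=optics.capture('side')
cv2.imwrite('pics/c.png',cv2.resize(q[150:360,150:430],(560,420)))
E
```

```text
[557.60090994  60.08841613 143.22373283]
```

View pics/c.png

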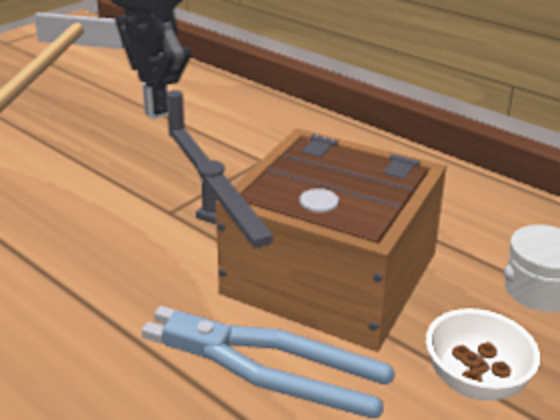

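Call:
move_arm:
  deltas:
    - {"x":0.011,"y":-0.007,"z":0,"wx":0,"wy":0,"wz":0,"claw":1}
    - {"x":0.011,"y":-0.007,"z":0,"wx":0,"wy":0,"wz":0,"claw":1}
    - {"x":0.01,"y":-0.007,"z":0,"wx":0,"wy":0,"wz":0,"claw":1}
    - {"x":0,"y":0,"z":0,"wx":0,"wy":0,"wz":0,"claw":1}

```text
t: 3.15
eef_pos: [590.4, 35.2, 141.8]
ee_rot: [0.563, -0.43, 0.562, 0.428]
contact_force: [-0.2, 0.3, -0.3]
gripper_width: 0.1
```

```bash
python3 - <<'E'
from workcell import monitor, optics
import cv2
print(monitor.observe()['eef_pos'])
q,_=optics.capture('side')
cv2.imwrite('pics/d.png',cv2.resize(q[150:360,150:430],(560,420)))
E
```

```text
[590.39981505  35.15558511 141.84471428]
```

View pics/d.png

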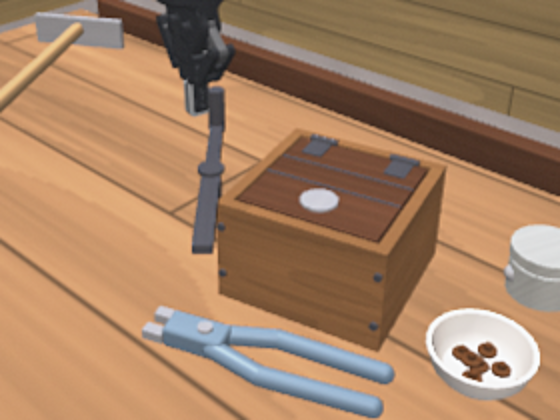

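Call:
move_arm:
  deltas:
    - {"x":-0.02,"y":0.01,"z":0,"wx":0,"wy":0,"wz":0,"claw":1}
    - {"x":-0.01,"y":0.005,"z":0.02,"wx":0,"wy":0,"wz":0,"claw":1}
    - {"x":0,"y":0,"z":0.04,"wx":0,"wy":0,"wz":0,"claw":1}
    - {"x":0,"y":0,"z":0.03,"wx":0,"wy":0,"wz":0,"claw":1}
    - {"x":0,"y":0,"z":0,"wx":0,"wy":0,"wz":0,"claw":1}

```text
t: 3.7
eef_pos: [561.2, 52.6, 235.9]
ee_rot: [0.565, -0.431, 0.559, 0.428]
contact_force: [0.1, 0.7, 0.6]
gripper_width: 0.0
```

```bash
python3 - <<'E'
from workcell import monitor, optics
from h import *
s=monitor.observe();print(s['eef_pos'],s['contact_force'])
for n in('side','top'):
    p,d=optics.capture(n);c=optics.get_calibration(n)
    cv2.imwrite(f'pics/e{n}.png',p)
    h=cv2.cvtColor(p,cv2.COLOR_BGR2HSV)
    m=((h[...,1]<60)&(h[...,2]>120)).astype(np.uint8)
    k,l,st,ce=cv2.connectedComponentsWithStats(m)
    for i in range(1,k):
        if st[i,4]>60:
            w=onz(c,*ce[i],113)
            if np.hypot(w[0]-581,w[1]+138)<40: print(n,ce[i],st[i],w.round(1), dep(c,*ce[i],d[int(ce[i][1]),int(ce[i][0])]).round(1))
E
```

```text
[561.16622581  52.58412389 235.93279474] [0.08412631 0.66269864 0.61078795]
side [309.02061856 249.63917526] [300 244  20  13 194] [ 578.8 -139.8  113. ] [ 580.6 -138.5  111.5]
top [336.73539519 212.78006873] [328 204  19  19 291] [ 582.2 -138.8  113. ] [ 582.6 -139.   111.1]
```

View pics/etop.png

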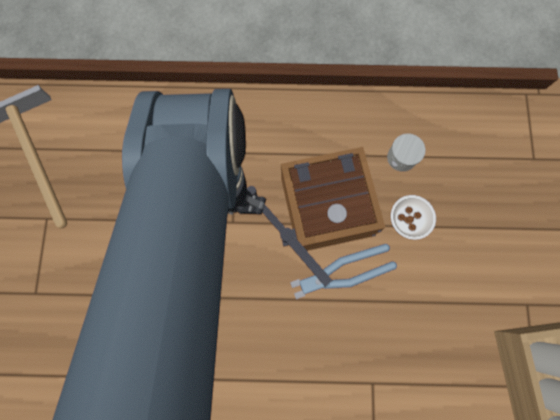

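Call:
move_arm:
  deltas:
    - {"x":0.004,"y":-0.038,"z":0,"wx":0,"wy":0,"wz":0,"claw":1}
    - {"x":0.004,"y":-0.038,"z":0,"wx":0,"wy":0,"wz":0,"claw":1}
    - {"x":0.004,"y":-0.038,"z":0,"wx":0,"wy":0,"wz":0,"claw":1}
    - {"x":0.004,"y":-0.038,"z":0,"wx":0,"wy":0,"wz":0,"claw":1}
    - {"x":0.004,"y":-0.039,"z":0,"wx":0,"wy":0,"wz":0,"claw":1}
    - {"x":0,"y":0,"z":-0.04,"wx":0,"wy":0,"wz":0,"claw":1}
    - {"x":0,"y":0,"z":-0.04,"wx":0,"wy":0,"wz":0,"claw":1}
    - {"x":0,"y":0,"z":-0.02,"wx":0,"wy":0,"wz":0,"claw":1}
    - {"x":0,"y":0,"z":0,"wx":0,"wy":0,"wz":0,"claw":1}

```text
t: 4.7
eef_pos: [574.9, -137.7, 126.4]
ee_rot: [0.559, -0.427, 0.564, 0.432]
contact_force: [-0.2, 0.2, -0.2]
gripper_width: 0.0
```

```bash
python3 - <<'E'
from workcell import monitor, optics
import cv2
s=monitor.observe();print(s['eef_pos'],s['contact_force'])
q,_=optics.capture('side')
cv2.imwrite('pics/g.png',cv2.resize(q[150:360,150:430],(560,420)))
E
```

```text
[ 574.90235148 -137.69346947  126.42299361] [-0.20091875  0.22741098 -0.23215851]
```

View pics/g.png

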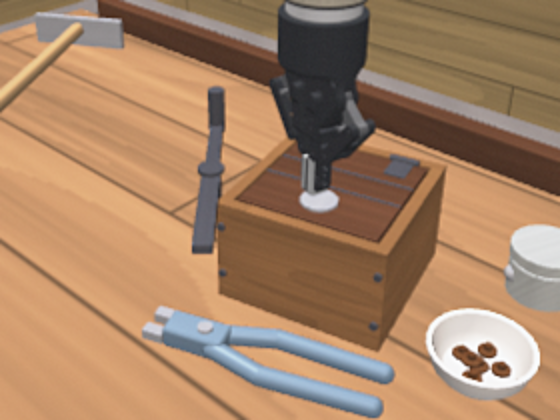

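Call:
move_arm:
  deltas:
    - {"x":0,"y":0,"z":0,"wx":0,"wy":0,"wz":0,"claw":1}
    - {"x":0,"y":0,"z":0,"wx":0,"wy":0,"wz":0,"claw":1}

```text
t: 4.95
eef_pos: [579.5, -138.8, 132.7]
ee_rot: [0.562, -0.43, 0.561, 0.429]
contact_force: [0.5, -1.1, -0.5]
gripper_width: 0.2
```

Call:
move_arm:
  deltas:
    - {"x":0.001,"y":0,"z":-0.005,"wx":0,"wy":0,"wz":0,"claw":1}
    - {"x":0,"y":0,"z":-0.005,"wx":0,"wy":0,"wz":0,"claw":1}
    - {"x":0,"y":0,"z":-0.004,"wx":0,"wy":0,"wz":0,"claw":1}
    - {"x":0,"y":0,"z":0,"wx":0,"wy":0,"wz":0,"claw":1}
    - {"x":0,"y":0,"z":0,"wx":0,"wy":0,"wz":0,"claw":1}
    - {"x":0,"y":0,"z":0,"wx":0,"wy":0,"wz":0,"claw":1}

```text
t: 5.55
eef_pos: [579.7, -138.5, 117.4]
ee_rot: [0.562, -0.43, 0.562, 0.43]
contact_force: [0.2, -0.9, -0.1]
gripper_width: -0.0
```

Call:
move_arm:
  deltas:
    - {"x":0.001,"y":0,"z":-0.003,"wx":0,"wy":0,"wz":0,"claw":1}
    - {"x":0,"y":0,"z":-0.003,"wx":0,"wy":0,"wz":0,"claw":1}
    - {"x":0,"y":0,"z":-0.003,"wx":0,"wy":0,"wz":0,"claw":1}
    - {"x":0,"y":0,"z":-0.001,"wx":0,"wy":0,"wz":0,"claw":1}
    - {"x":0,"y":0,"z":0,"wx":0,"wy":0,"wz":0,"claw":1}
    - {"x":0,"y":0,"z":0,"wx":0,"wy":0,"wz":0,"claw":1}

```text
t: 6.15
eef_pos: [580.8, -138.6, 107.4]
ee_rot: [0.562, -0.43, 0.562, 0.43]
contact_force: [0.8, -0.7, 0.7]
gripper_width: -0.0
```

Call:
move_arm:
  deltas:
    - {"x":0,"y":0,"z":-0.002,"wx":0,"wy":0,"wz":0,"claw":1}
    - {"x":0,"y":0,"z":-0.001,"wx":0,"wy":0,"wz":0,"claw":1}
    - {"x":0,"y":0,"z":0,"wx":0,"wy":0,"wz":0,"claw":1}
    - {"x":0,"y":0,"z":0,"wx":0,"wy":0,"wz":0,"claw":1}

```text
t: 6.55
eef_pos: [580.9, -138.5, 104.7]
ee_rot: [0.562, -0.43, 0.561, 0.43]
contact_force: [-1.1, 1.4, 4.7]
gripper_width: 0.4
```

```bash
python3 - <<'E'
from workcell import monitor, optics
import cv2
for i in range(3):
    q,_=optics.capture('side'); s=monitor.observe();print(s['eef_pos'],s['contact_force'])
cv2.imwrite('pics/i.png',cv2.resize(q[200:320,240:400],(800,600),interpolation=cv2.INTER_CUBIC))
E
```

```text
[ 580.87621761 -138.50076303  104.66979726] [0.59574187 0.60539867 4.53111062]
[ 580.85638762 -138.54462155  104.6498776 ] [-0.02376043 -0.05747674  4.61845486]
[ 580.84961032 -138.50936741  104.63063831] [-0.35135378 -0.22642207  4.90890857]
```

View pics/i.png

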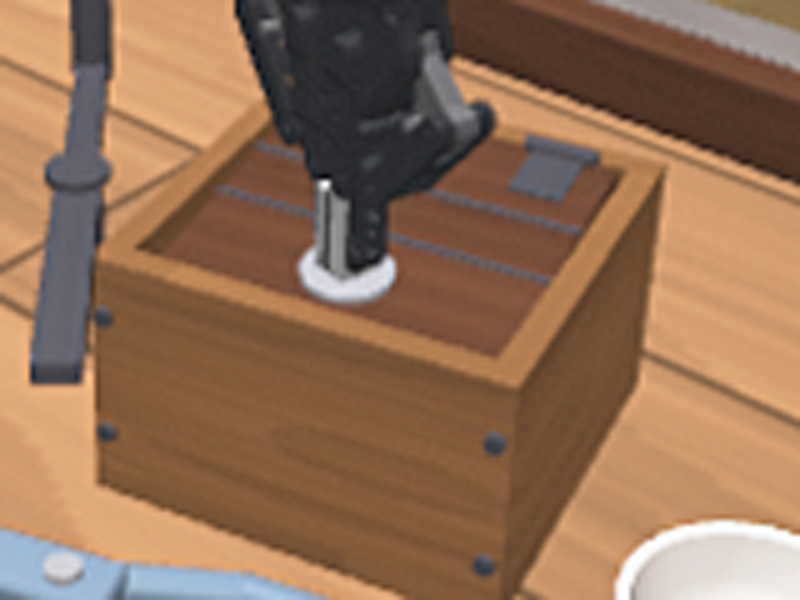

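Call:
move_arm:
  deltas:
    - {"x":0,"y":0,"z":-0.001,"wx":0,"wy":0,"wz":0,"claw":1}
    - {"x":0,"y":0,"z":0,"wx":0,"wy":0,"wz":0,"claw":1}
    - {"x":0,"y":0,"z":0,"wx":0,"wy":0,"wz":0,"claw":1}

```text
t: 7.0
eef_pos: [580.9, -138.5, 104.2]
ee_rot: [0.562, -0.43, 0.561, 0.43]
contact_force: [-1.2, 1.1, 8.9]
gripper_width: -0.2
```

Call:
move_arm:
  deltas:
    - {"x":0,"y":0,"z":0.02,"wx":0,"wy":0,"wz":0,"claw":1}
    - {"x":-0.01,"y":0,"z":0.04,"wx":0,"wy":0,"wz":0,"claw":1}
    - {"x":-0.02,"y":0,"z":0.045,"wx":0,"wy":0,"wz":0,"claw":1}
    - {"x":-0.02,"y":0,"z":0.045,"wx":0,"wy":0,"wz":0,"claw":1}
    - {"x":-0.02,"y":0,"z":0.04,"wx":0,"wy":0,"wz":0,"claw":1}
    - {"x":-0.02,"y":0,"z":0.02,"wx":0,"wy":0,"wz":0,"claw":1}
    - {"x":0,"y":0,"z":0,"wx":0,"wy":0,"wz":0,"claw":1}
    - {"x":0,"y":0,"z":0,"wx":0,"wy":0,"wz":0,"claw":1}
    - {"x":0,"y":0,"z":0,"wx":0,"wy":0,"wz":0,"claw":1}

```text
t: 7.9
eef_pos: [490.3, -137.9, 311.5]
ee_rot: [0.561, -0.429, 0.562, 0.431]
contact_force: [0.7, -0.6, 0.0]
gripper_width: 0.0
```

Call:
move_arm:
  deltas:
    - {"x":-0.02,"y":0.03,"z":0,"wx":0,"wy":0,"wz":0,"claw":1}
    - {"x":-0.01,"y":0.04,"z":0,"wx":0,"wy":0,"wz":0,"claw":1}
    - {"x":0,"y":0.04,"z":0,"wx":0,"wy":0,"wz":0,"claw":1}
    - {"x":0,"y":0.04,"z":0,"wx":0,"wy":0,"wz":0,"claw":1}
    - {"x":0,"y":0.04,"z":0,"wx":0,"wy":0,"wz":0,"claw":1}
    - {"x":0,"y":0.04,"z":0,"wx":0,"wy":0,"wz":0,"claw":1}
    - {"x":0,"y":0,"z":0,"wx":0,"wy":0,"wz":0,"claw":1}
    - {"x":0,"y":0,"z":0,"wx":0,"wy":0,"wz":0,"claw":1}
    - {"x":0,"y":0,"z":0,"wx":0,"wy":0,"wz":0,"claw":1}
    - {"x":0,"y":0,"z":0,"wx":0,"wy":0,"wz":0,"claw":1}

```text
t: 8.9
eef_pos: [460.7, 90.1, 312.8]
ee_rot: [0.562, -0.429, 0.563, 0.429]
contact_force: [0.1, 0.3, 0.6]
gripper_width: 0.0
```

Call:
move_arm:
  deltas:
    - {"x":0,"y":0,"z":0,"wx":0,"wy":0,"wz":0,"claw":1}
    - {"x":0,"y":0,"z":0,"wx":0,"wy":0,"wz":0,"claw":1}
    - {"x":0,"y":0,"z":0,"wx":0,"wy":0,"wz":0,"claw":1}
    - {"x":0,"y":0,"z":0,"wx":0,"wy":0,"wz":0,"claw":1}
    - {"x":0,"y":0,"z":0,"wx":0,"wy":0,"wz":0,"claw":1}

```text
t: 9.4
eef_pos: [460.6, 91.5, 313.4]
ee_rot: [0.562, -0.43, 0.562, 0.43]
contact_force: [-0.1, -0.1, 0.7]
gripper_width: -0.1
```

```bash
python3 - <<'E'
from workcell import monitor, optics
import cv2
p,d=optics.capture('top'); q,_=optics.capture('side')
s=monitor.observe();print(s['t'],s['eef_pos'],s['contact_force'])
cv2.imwrite('pics/j.png',cv2.hconcat([cv2.resize(p[100:310,180:460],(400,300)),cv2.resize(q[150:360,150:430],(400,300))]))
E
```

```text
9.5 [460.61334643  91.54044095 313.38101046] [ 0.54377735 -1.54480537  0.41440298]
```

View pics/j.png

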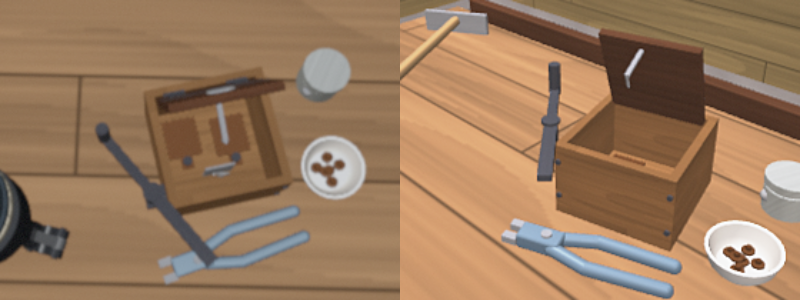

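Call:
move_arm:
  deltas:
    - {"x":0,"y":0,"z":0,"wx":0,"wy":0,"wz":0,"claw":1}
    - {"x":0,"y":0,"z":0,"wx":0,"wy":0,"wz":0,"claw":1}
    - {"x":0,"y":0,"z":0,"wx":0,"wy":0,"wz":0,"claw":1}
    - {"x":0,"y":0,"z":0,"wx":0,"wy":0,"wz":0,"claw":1}
    - {"x":0,"y":0,"z":0,"wx":0,"wy":0,"wz":0,"claw":1}
    - {"x":0,"y":0,"z":0,"wx":0,"wy":0,"wz":0,"claw":1}
    - {"x":0,"y":0,"z":0,"wx":0,"wy":0,"wz":0,"claw":1}
    - {"x":0,"y":0,"z":0,"wx":0,"wy":0,"wz":0,"claw":1}

```text
t: 10.3
eef_pos: [460.6, 91.5, 313.3]
ee_rot: [0.562, -0.43, 0.562, 0.43]
contact_force: [-0.6, -0.9, 0.1]
gripper_width: 0.3
```

```bash
python3 - <<'E'
from workcell import monitor, optics, order
from h import *
p,d=optics.capture('top');c=optics.get_calibration('top')
zs=[dep(c,u,v,d[v,u])[2] for v in range(140,185) for u in range(290,385) if d[v,u]>0]
z=np.percentile(zs,[95,99,100]);print(z)
a=cv2.imread('pics/top0.png')
for n,(u0,v0,u1,v1) in dict(tin=(385,130,430,175),dish=(388,194,440,242),appl=(330,270,400,300)).items():
    print(n,cv2.absdiff(a[v0:v1,u0:u1],p[v0:v1,u0:u1]).mean().round(2))
print(monitor.observe()['t'])
if z[1]>220: print(order.hand_in())
E
```

```text
[239.14028129 240.97918063 243.71501433]
tin 9.95
dish 10.33
appl 9.6
10.35
the job is handed in; nothing more can be done
None
```

The cubby is open and the job is handed in at 10.35 s. I pushed the lever post to the rear with shut fingers until the lock bar was well clear of the hatch. Then I pressed the finger plate once, to its stop at about 9 N, and backed off up and towards the robot.

**Hatch:** its front edge stood at about 241 mm, which is wide open, about 3.3 s after release. The robot was clear and touching nothing. I did not look again after handing in.

**Lock bar:** in the last pictures it stands beside the hatch, at roughly 1.0 rad. I judged this from the pictures and the push distance and did not measure it separately.

**Applicator, tin and dish:** they look unmoved in the before and after pictures, and the robot never came near them. My numeric picture check settled nothing: all three regions differed by about 10 grey levels. The difference is much the same for each, which suggests image noise or lighting.

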